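# Hold the code-reset button in a watchmaker's drawer safe

## Task

The drawer safe on the watchmaker's bench stands unlocked and is to get a new code: pull its drawer by the bar handle all the way out to the stop and leave it there. Then take the reset pin (the one with the plain domed top) from the wooden tool block, reach its tip down through the round hole in the top of the lock housing behind the drawer front, and press the button recessed in it fully down. Finish while holding it: the gripper still holds the pin and keeps the button fully down; nothing else on the bench is disturbed.

Things in the scene. Friction and masses are not known exactly. Their poses are not given: they have to be found in the camera images.
- safe: fixed dark steel drawer safe, 260 mm deep (its x) x 300 wide (y) x 120 high; origin on the bench under the middle of the open front of its shell, which reaches from there to +260 mm in x. Its front faces its own -x, the robot; the drawer slides out along that -x. The drawer's grey front plate is 12 mm thick, its top 117 mm above the bench; shut, its outer face is 12 mm in front of the origin
- drawer (a joint): how far the drawer is out, m: 0 shut, 0.15 at the stop; it starts a little ajar. It runs with about 3 N of friction and stays where it is left
- drawer_handle (a point): middle of the drawer's horizontal bar handle: a steel bar 10 mm thick and 120 mm long along the safe's y, 98 mm above the bench, its axis 40 mm in front of the drawer's front plate, held by two 8 mm posts 52 mm either side of the middle; moves with the drawer
- reset_hole (a point): centre of the mouth of a straight-down round hole, 13 mm across, in the top (85 mm above the bench) of the white lock housing inside the drawer, a box 75 (x) x 180 mm (y) right behind the front plate. It is 54 mm behind the plate's outer face, 45 mm to the safe's +y side of its middle; the only open hole there, beside a battery hatch and screw heads. Hidden till the drawer is out; moves with it
- reset_button (a joint): how far the black button at the bottom of the hole is pressed down, m: 0 up, 0.005 fully down. Its flat 11 mm top lies 12 mm below the hole's mouth when up; a spring pushes back with 1 N at first and 5 N when fully down, and it comes up when let go
- reset_pin: loose metal reset pin, 110 mm long, about 45 g; origin at its tip, z along it towards the handle. The lowest 48 mm is a straight shaft 5 mm thick; above it a straight ringed round handle 13 mm thick up to 100 mm from the tip, with a plain domed top. It stands upright, tip down, in a hole of the tool block, the handle's flat shoulder on the block's top, so 62 mm of handle shows
- tool_block: fixed beech block 150 mm (its x) x 50 (y) x 54 high; origin at the centre of its underside. Three 7.5 mm holes straight through, in a row along its x at -48, 0 and +48 mm; each holds a tool, in any order
- driver_a: loose watchmaker's screwdriver standing in the block: brass handle 11 mm thick with a 19 mm flat swivel disc on top, 55 mm showing; origin at its blade's tip, 34 mm below the block's top. Leave it
- driver_b: the same screwdriver in steel; leave it
- oil_bottle: loose small white bottle, 30 mm across, 62 mm high; origin under its centre. Leave it
- loupe: loose black eye loupe, 38 mm across, 30 mm high; origin under its centre. Leave it
- parts_tin: loose round metal tin, 68 mm across, 32 mm high; origin under its centre. Leave it
- blower: loose dark rubber air blower, a bulb 62 mm across with a nozzle up to 95 mm; origin under its centre. Leave it
- movement: loose brass watch movement in its ring holder, 48 mm across, 14 mm high, on a thin mat; origin under its centre. Leave it
- pocket_watch: loose pocket watch, 48 mm across, 13 mm thick, lying on a ledger 26 mm thick; origin under its centre. Leave it
Mind the look-alikes: they are no part of the job. What is meant by the tool_block is not pink, and is the larger of those in its own colour.

How it is judged:
By the outcome, as a careful person would: the job done as asked, in the order asked, and still so for the second after the job is handed in, while the arm keeps its last pose, push and grip.
It also fails if it takes over 64 s, if anything falls off the work surface, if the arm or the gripper's body presses on something with over 40 N, if the wrist force passes 120 N, or if a joint passes its speed limit or range.

## Robot

A 6-joint arm with a two-finger parallel gripper is mounted at the origin on the work surface. World frame = base frame: x ahead of the robot, y to its left, z up, the work surface at z = 0. Lengths are in m, angles in rad, forces in N, time in s.
With the tool pointing down it reaches from about 0.25 to 0.85 m from the base axis. Payload 12.5 kg.
Tool frame: the origin (TCP) lies midway between the tips of the shut fingers; the grasp point (between the pads) lies 19 mm behind it; z points along the fingers, y is the line along which they close (so a half turn about z gives the same grasp; the last joint's range is limited). The gripper opens to 93 mm and grips with 3 to 60 N. Pads are 15 mm wide; open, the fingers measure 128 mm over their backs; the gripper's body (75 mm by 188 mm) begins 65 mm behind the grasp point.
Start: joints at [1.125, 0.351, 1.652, -0, 1.139, -0.085], TCP at [0.194, 0.515, 0.219] pointing down, gripper open.
Joint ranges: [-2.75, 2.75], [-0.79, 2.1], [0.01, 2.65], [-1.57, 4.71], [0.07, 3.14], [-2.87, 2.87]. Speed limits (rad/s): [2.22, 2.22, 2.79, 3.14, 3.14, 3.14].

## Interface

Orientations are given as a unit quaternion [x, y, z, w].
In Python, from rig import robot gives the robot as it stands. The module is installed in compiled form; this text tells all that it offers.
- The arm moves only by the tool carry_out, never from a script. Its argument "deltas" is a list of rows, each a list of 3 entries, a list of its own where there are three numbers: the shift along the tool's x, y, z in units of 60 mm (1.0 is 60 mm), then the turn, a rotation vector about the tool's x, y, z in degrees, then the opening, from 0 (shut) to 1 (fully open). A call has 1 to 20 rows; each row is the pose to reach, as a shift and turn from the pose commanded when the call began, along the tool's axes at that moment; what a row does not reach only later rows make up. A row lasts 1/8 s, in which the tool goes at most 62.5 mm and 10.7 degrees, less where a joint would pass 70% of its speed; a pose out of reach is approached as far as the arm can. A call with a gripper value outside its range is refused whole. The fingers move at their own pace and stop on an object; "squeeze" is the grip in N (left out, the last holds). Time passes only in rows, so rows that repeat a pose let the fingers close. It gives the time, the measured TCP pose, the force, the opening and the grip force at its end, in the units of the state.
- robot.read_state(): the state, without advancing time (a new reading comes with each control period).
- robot.snapshot(name): name is "side" or "top"; returns the picture (384x512x3 uint8, blue, green, red); there is no depth.
- robot.camera_params(name): a dict with "mtx" (3x3 intrinsics, pixels), "extrinsics" (4x4, takes a point from world to camera coordinates). Camera axes: x right, y down, z forward; pixel columns grow to the right and rows downward; lengths in m; the calibration is good to about 2 mm. A picture is of the moment at which its call begins. camera_params takes no time and is no camera call.
- robot.hand_in(): hands the job in; it is judged then, once.
Trained networks look in the newest picture that a camera, given by its name, has taken for a name from the list of things; names that differ only in an ending like _2 or _b are one class to them, and where a whole thing is asked for, a point or a joint stands for the part that bears it (a point fixed in the world has none). Each returns a list of dicts, best first, with "conf" (0 to 1); they miss things now and then, are a little off and sometimes report something else, mostly with a low value. They report only what shows in the picture. A call takes as long as a camera call. They do not tell look-alikes from the thing itself.
- robot.silhouettes(camera, query): "pixels" (384x512 bool, what is visible of it) and "extent" ([left, top, width, height] in pixels, round what is visible of it).
The state is a dict: "clock": time; "qpos": joint angles; "qd": joint speeds; "joint_efforts": joint torques, N m; "ee_pos": TCP position; "orientation": TCP orientation; "wrist_force": force on the tool from outside, world axes, zero at the start; "wrist_torque": the same for the moment, N m; "width": finger opening in m; "gripper_force": force on a finger pad.
Only numpy, scipy, OpenCV 4.12 (cv2) and the standard library are available. Lean on these libraries where they do the work, as an engineer would, in place of code of your own. Each camera call takes 0.05 s, during which the arm holds its last target. There are 200 camera calls.

## Working session

There is one attempt and no reset: what is moved stays moved. The work goes in short steps, Python scripts to look and compute and a tool call to move; the robot and the scene stay as the last step left them, time stands still between calls to the robot, and variables do not carry over. Pictures are saved under pics/ and viewed, at most 10 in all, crops included, and the job is handed in when it is done.

Besides the shell and the picture viewer there is one more tool, called after "Emit:" by a JSON object that holds its "name" and its "arguments", one argument or row to a line. carry_out: Moves the arm, as the interface text tells. Its arguments: {"type":"object","properties":{"deltas":{"type":"array"},"squeeze":{"type":"number"}},"required":["deltas"]}

```bash
mkdir -p pics; python3 - <<'E'
from rig import robot
import cv2,numpy as np
np.set_printoptions(precision=4,suppress=True)
for n in("side","top"):
    cv2.imwrite(f"pics/{n}0.png",robot.snapshot(n)); p=robot.camera_params(n); print(n,p["mtx"],p["extrinsics"])
for n in("side","top"):
  for q in("tool_block","reset_pin","drawer_handle","safe"):
    print(n,q,[(round(d["conf"],2),d["extent"]) for d in robot.silhouettes(n,q)])
print(robot.read_state())
E
```

```text
side [[431.1489   0.     254.6789]
 [  0.     431.1489 193.1878]
 [  0.       0.       1.    ]] [[ 0.9008 -0.4342 -0.0029 -0.4577]
 [-0.3376 -0.6962 -0.6335  0.2104]
 [ 0.273   0.5717 -0.7737  1.2072]
 [ 0.      0.      0.      1.    ]]
top [[347.6721   0.     252.004 ]
 [  0.     347.6721 198.0168]
 [  0.       0.       1.    ]] [[-0.029  -0.9996 -0.0018 -0.004 ]
 [-0.9824  0.0288 -0.1846  0.5173]
 [ 0.1846 -0.0036 -0.9828  1.2775]
 [ 0.      0.      0.      1.    ]]
side tool_block [(0.94, [274.2, 265.8, 60.4, 52.9]), (0.84, [226.8, 329.0, 57.6, 54.1]), (0.61, [273.2, 231.4, 31.8, 38.7])]
side reset_pin []
side drawer_handle [(0.59, [260.6, 120.8, 52.6, 88.0])]
side safe [(0.83, [259.2, 102.7, 135.7, 104.4]), (0.52, [318.1, 263.8, 6.1, 7.3]), (0.51, [225.2, 94.3, 13.7, 9.2])]
top tool_block [(0.82, [319.5, 184.9, 26.1, 41.8]), (0.68, [291.6, 182.8, 20.2, 26.1]), (0.6, [348.7, 231.7, 32.3, 44.1])]
top reset_pin [(0.38, [186.4, 151.8, 78.9, 27.1])]
top drawer_handle [(0.59, [186.6, 151.7, 79.2, 27.1])]
top safe [(0.71, [186.2, 84.0, 84.5, 91.6])]
{'clock': 0.5, 'qpos': array([ 1.1254,  0.3507,  1.6518,  0.    ,  1.1391, -0.0846]), 'qd': array([-0.0004, -0.0014, -0.0004, -0.0001,  0.0005, -0.0005]), 'joint_efforts': array([ -0.0005, -49.6957, -28.5332,   0.07  ,   0.0224,  -0.    ]), 'ee_pos': array([0.1941, 0.5146, 0.2186]), 'orientation': array([ 0.1794,  0.9838, -0.    , -0.    ]), 'wrist_force': array([ 0.2168,  0.4021, -0.2086]), 'wrist_torque': array([-0.0026,  0.0015, -0.0245]), 'gripper_force': 0.0, 'width': 0.09274665659205689}
```

View pics/side0.png

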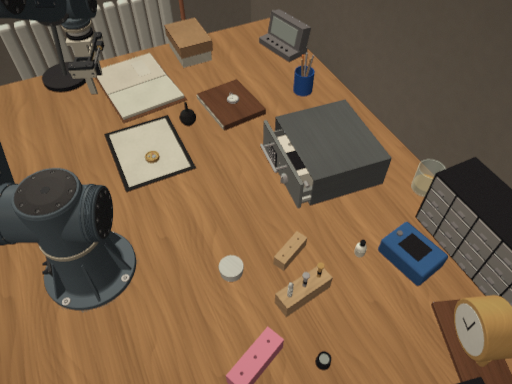

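View pics/top0.png

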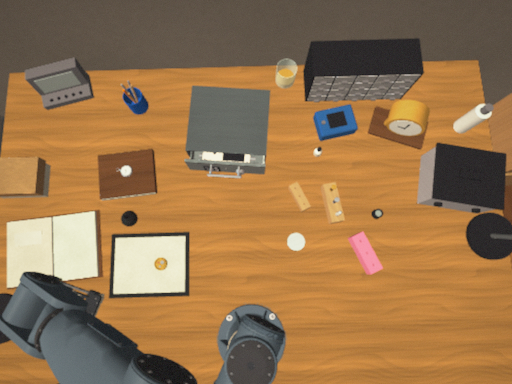

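The side view shows the safe at about (325,150) with its handle near (272,155). The beech block with three tools is at (304,289), with tools at (291,290), (306,278) and (320,270). A smaller empty beech block is at (290,250) and a pink one at (256,356). In the top view the safe is at (228,130), the handle at (225,174), the block at (333,202), the small block at (300,196) and the pink one at (366,253).

Next I'll take a close crop of the tools and the safe front.

```bash
python3 - <<'E'
import cv2,numpy as np
s=cv2.imread("pics/side0.png");t=cv2.imread("pics/top0.png")
r=lambda im,x,y,w,h:cv2.resize(im[y:y+h,x:x+w],(400,300),interpolation=cv2.INTER_CUBIC)
a=np.vstack([np.hstack([r(s,265,250,80,60),r(t,295,172,80,60)]),np.hstack([r(s,250,112,120,90),r(t,175,130,100,75)])])
cv2.imwrite("pics/crop1.png",a)
E
```

```text
(no output)
```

View pics/crop1.png

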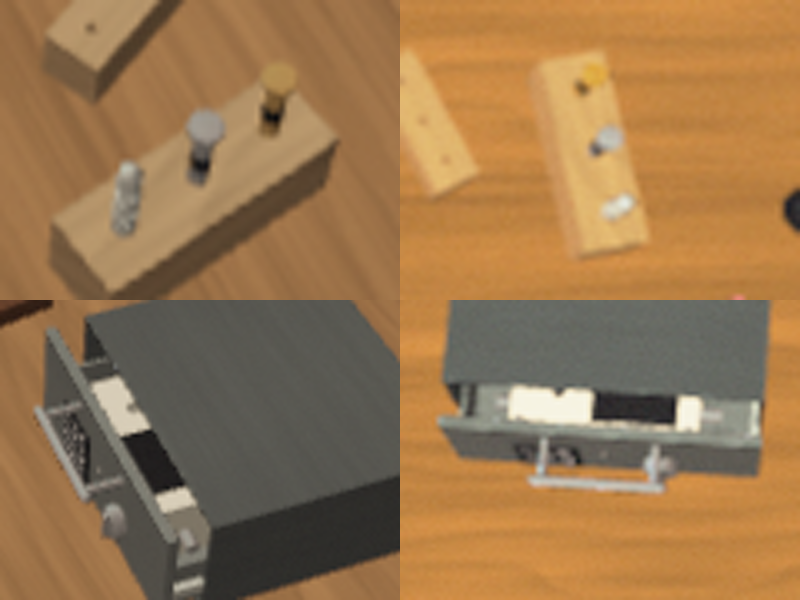

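The close crop settles it: the domed, ringed, disc-less tool is the one at the block's near end, side (290,283) and top (340,213). The steel and brass ones with discs are the drivers. I'll triangulate from these crops.

```bash
cat > h.py <<'E'
from rig import robot
import numpy as np,cv2
np.set_printoptions(precision=4,suppress=True)
P={n:robot.camera_params(n) for n in("side","top")}
def M(n): return P[n]["mtx"]@P[n]["extrinsics"][:3]
def tri(s,t):
    X=cv2.triangulatePoints(M("side"),M("top"),np.float64(s),np.float64(t)).ravel(); return X[:3]/X[3]
def at_z(n,px,z):
    m=M(n); H=np.c_[m[:,0],m[:,1],m[:,2]*z+m[:,3]]
    q=np.linalg.solve(H,[*px,1]); return q[:2]/q[2]
def proj(n,X): q=M(n)@[*X,1]; return q[:2]/q[2]
E
python3 - <<'E'
from h import *
S=lambda x,y:(265+x/5-.4,250+y/5-.4); T=lambda x,y:(295+(x-400)/5-.4,172+y/5-.4)
print("block side",*[at_z("side",S(*p),.054) for p in[(52,226),(108,292),(338,140),(285,77)]])
print("block top",*[at_z("top",T(*p),.054) for p in[(540,68),(603,52),(648,242),(578,256)]])
print("pin dome tri",tri(S(129,165),T(629,204)),"side@.114",at_z("side",S(129,165),.114),"top",at_z("top",T(629,204),.114))
print("pin base side@.054",at_z("side",S(124,235),.054),"top",at_z("top",T(606,213),.054))
S=lambda x,y:(250+x/3.333-.35,112+(y-300)/3.333-.35); T=lambda x,y:(175+(x-400)/4-.375,130+(y-300)/4-.375)
for s,t in[((38,411),(531,483)),((85,497),(662,488))]:
    print("bar",tri(S(*s),T(*t)),at_z("side",S(*s),.098),at_z("top",T(*t),.098))
print("shell front top",at_z("top",T(446,380),.12),at_z("top",T(769,400),.12), "plate top",at_z("top",T(438,420),.117),at_z("top",T(765,445),.117))
print("plate side",at_z("side",S(47,332),.117),at_z("side",S(172,540),.117))
E
```

```text
block side [ 0.4124 -0.318 ] [ 0.421  -0.3618] [ 0.5693 -0.3399] [ 0.564  -0.2957]
block top [ 0.5577 -0.2902] [ 0.5688 -0.3392] [ 0.4219 -0.3622] [ 0.4129 -0.309 ]
pin dome tri [ 0.4431 -0.3334  0.12  ] side@.114 [ 0.4457 -0.3309] top [ 0.4427 -0.3346]
pin base side@.054 [ 0.4429 -0.3383] top [ 0.4447 -0.3324]
bar [0.5995 0.144  0.0972] [0.6001 0.1433] [0.5979 0.1442]
bar [0.5885 0.0228 0.1006] [0.5893 0.0248] [0.5896 0.0228]
shell front top [0.6927 0.2195] [ 0.6646 -0.0784] plate top [0.6554 0.2273] [ 0.6226 -0.0733]
plate side [0.6485 0.2216] [ 0.6255 -0.068 ]
```

```bash
cat >> h.py <<'E'
from scipy.spatial.transform import Rotation as Ro
def delta(pos,ydeg,frm=None):
    "tool-frame shift (60 mm units) and turn (deg) from the current pose to TCP pos, tool down, tool y at ydeg"
    s=robot.read_state(); p,R=frm or (s["ee_pos"],Ro.from_quat(s["orientation"]))
    a=np.radians(ydeg); y=np.array([np.cos(a),np.sin(a),0]); z=np.array([0,0,-1.])
    G=Ro.from_matrix(np.c_[np.cross(y,z),y,z])
    return R.inv().apply(np.array(pos)-p)/.06,(R.inv()*G).as_rotvec(degrees=True)
E
python3 - <<'E'
from h import *
print(delta((.5945,.083,.17),-5.4),delta((.5945,.083,.079),-5.4))
E
```

```text
(array([-8.7826, -4.374 ,  0.8101]), array([-0.0038,  0.0006, 74.7264])) (array([-8.7826, -4.3739,  2.3268]), array([-0.0038,  0.0006, 74.7264]))
```

Emit:
{"name": "carry_out", "arguments": {
  "deltas": [
    [[-0.4, -0.2, 0], [0, 0, 4], 0.28],
    [[-1.1, -0.55, 0], [0, 0, 10], 0.28],
    [[-1.9, -0.95, 0], [0, 0, 17], 0.28],
    [[-2.7, -1.35, 0], [0, 0, 24], 0.28],
    [[-3.5, -1.75, 0], [0, 0, 31], 0.28],
    [[-4.3, -2.15, 0], [0, 0, 38], 0.28],
    [[-5.1, -2.55, 0], [0, 0, 45], 0.28],
    [[-5.9, -2.95, 0.1], [0, 0, 52], 0.28],
    [[-6.7, -3.35, 0.3], [0, 0, 59], 0.28],
    [[-7.5, -3.75, 0.5], [0, 0, 66], 0.28],
    [[-8.2, -4.1, 0.7], [0, 0, 71], 0.28],
    [[-8.6, -4.3, 0.8], [0, 0, 74], 0.28],
    [[-8.78, -4.37, 0.81], [0, 0, 74.7], 0.28],
    [[-8.78, -4.37, 0.81], [0, 0, 74.7], 0.28],
    [[-8.78, -4.37, 0.81], [0, 0, 74.7], 0.28]
  ],
  "squeeze": 20
}}

```text
clock: 2.38
ee_pos: [0.594, 0.0844, 0.1705]
orientation: [0.739, 0.674, 0.0, 0.0]
wrist_force: [0.2, -0.6, 0.3]
width: 0.0259
gripper_force: 0.0
```

```bash
python3 - <<'E'
from h import *
a=[robot.snapshot(n) for n in("side","top")]
s=robot.read_state();print(s["ee_pos"],s["qpos"],s["width"])
r=lambda im,x,y:cv2.resize(im[y:y+120,x:x+160],(400,300),interpolation=cv2.INTER_CUBIC)
cv2.imwrite("pics/c2.png",np.hstack([r(a[0],220,90),r(a[1],150,90)]))
E
```

```text
[0.594  0.0842 0.1705] [0.0633 0.4913 1.5652 0.0001 1.0848 0.1553] 0.026062616083427265
```

View pics/c2.png

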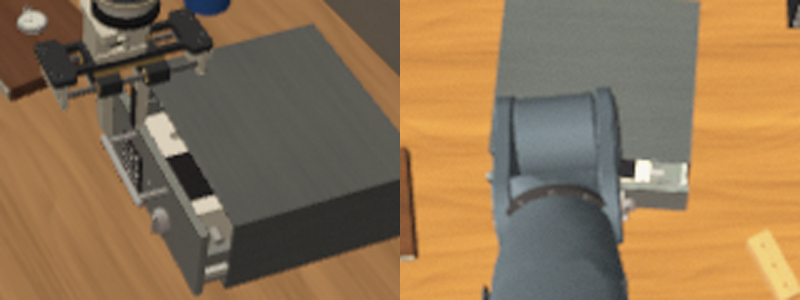

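The gripper sits above the bar at crop (125,150), with the fingers on either side of it. I'll descend and close.

Emit:
{"name": "carry_out", "arguments": {
  "deltas": [
    [[0, 0, 0.15], [0, 0, 0], 0.28],
    [[0, 0, 0.4], [0, 0, 0], 0.28],
    [[0, 0, 0.65], [0, 0, 0], 0.28],
    [[0, 0, 0.9], [0, 0, 0], 0.28],
    [[0, 0, 1.15], [0, 0, 0], 0.28],
    [[0, 0, 1.35], [0, 0, 0], 0.28],
    [[0, 0, 1.5], [0, 0, 0], 0.28],
    [[0, 0, 1.52], [0, 0, 0], 0.28],
    [[0, 0, 1.52], [0, 0, 0], 0.2],
    [[0, 0, 1.52], [0, 0, 0], 0.1],
    [[0, 0, 1.52], [0, 0, 0], 0.0],
    [[0, 0, 1.52], [0, 0, 0], 0.0],
    [[0, 0, 1.52], [0, 0, 0], 0.0]
  ],
  "squeeze": 20
}}

```text
clock: 4.1
ee_pos: [0.5948, 0.0833, 0.0793]
orientation: [0.739, 0.673, 0.0, 0.0]
wrist_force: [0.5, -0.7, 4.3]
width: 0.0091
gripper_force: 20.0
```

Emit:
{"name": "carry_out", "arguments": {
  "deltas": [
    [[0, -0.1, 0], [0, 0, 0], 0.0],
    [[0, -0.25, 0], [0, 0, 0], 0.0],
    [[0, -0.45, 0], [0, 0, 0], 0.0],
    [[0, -0.65, 0], [0, 0, 0], 0.0],
    [[0, -0.85, 0], [0, 0, 0], 0.0],
    [[0, -1.05, 0], [0, 0, 0], 0.0],
    [[0, -1.25, 0], [0, 0, 0], 0.0],
    [[0, -1.45, 0], [0, 0, 0], 0.0],
    [[0, -1.6, 0], [0, 0, 0], 0.0],
    [[0, -1.7, 0], [0, 0, 0], 0.0],
    [[0, -1.75, 0], [0, 0, 0], 0.0],
    [[0, -1.8, 0], [0, 0, 0], 0.0],
    [[0, -1.8, 0], [0, 0, 0], 0.0]
  ]
}}

```text
clock: 5.72
ee_pos: [0.4861, 0.0937, 0.0792]
orientation: [0.739, 0.673, 0.0, -0.0]
wrist_force: [-0.4, 1.8, 8.3]
width: 0.0092
gripper_force: 20.0
```

Emit:
{"name": "carry_out", "arguments": {
  "deltas": [
    [[0, -0.03, 0], [0, 0, 0], 0.0],
    [[0, -0.06, 0], [0, 0, 0], 0.0],
    [[0, -0.09, 0], [0, 0, 0], 0.0],
    [[0, -0.12, 0], [0, 0, 0], 0.0],
    [[0, -0.12, 0], [0, 0, 0], 0.0]
  ]
}}

```text
clock: 6.35
ee_pos: [0.4792, 0.0943, 0.0792]
orientation: [0.739, 0.673, 0.0, -0.0]
wrist_force: [1.6, 2.4, 7.2]
width: 0.0096
gripper_force: 20.0
```

Emit:
{"name": "carry_out", "arguments": {
  "deltas": [
    [[0, -0.03, 0], [0, 0, 0], 0.0],
    [[0, -0.06, 0], [0, 0, 0], 0.0],
    [[0, -0.06, 0], [0, 0, 0], 0.0]
  ]
}}

```text
clock: 6.72
ee_pos: [0.4766, 0.0946, 0.0792]
orientation: [0.739, 0.673, 0.001, 0.001]
wrist_force: [7.2, 0.5, 1.8]
width: 0.009
gripper_force: 20.0
```

Emit:
{"name": "carry_out", "arguments": {
  "deltas": [
    [[0, -0.03, 0], [0, 0, 0], 0.0],
    [[0, -0.05, 0], [0, 0, 0], 0.0],
    [[0, -0.05, 0], [0, 0, 0], 0.0]
  ]
}}

```text
clock: 7.1
ee_pos: [0.4766, 0.0946, 0.0794]
orientation: [0.739, 0.673, 0.003, 0.003]
wrist_force: [23.3, -1.8, -13.1]
width: 0.0091
gripper_force: 20.0
```

Emit:
{"name": "carry_out", "arguments": {
  "deltas": [
    [[0, 0.04, 0], [0, 0, 0], 0.0],
    [[0, 0.06, 0], [0, 0, 0], 0.0],
    [[0, 0.06, 0], [0, 0, 0], 0.1],
    [[0, 0.06, 0], [0, 0, 0], 0.2],
    [[0, 0.06, 0], [0, 0, 0], 0.28],
    [[0, 0.06, 0], [0, 0, 0], 0.28],
    [[0, 0.06, -0.15], [0, 0, 0], 0.28],
    [[0, 0.06, -0.4], [0, 0, 0], 0.28],
    [[0, 0.06, -0.75], [0, 0, 0], 0.28],
    [[0, 0.06, -1.1], [0, 0, 0], 0.28],
    [[0, 0.06, -1.5], [0, 0, 0], 0.28],
    [[0, 0.06, -1.8], [0, 0, 0], 0.28],
    [[0, 0.06, -1.9], [0, 0, 0], 0.28],
    [[0, 0.06, -1.9], [0, 0, 0], 0.28]
  ]
}}

```text
clock: 8.85
ee_pos: [0.4768, 0.0944, 0.1932]
orientation: [0.739, 0.673, 0.0, 0.0]
wrist_force: [-0.2, 0.7, -0.5]
width: 0.0262
gripper_force: 0.0
```

```bash
python3 - <<'E'
from h import *
s=robot.read_state();print(s["ee_pos"],s["qpos"],s["wrist_force"])
print(delta((.4435,-.3337,.19),-81.7))
E
```

```text
[0.4768 0.0944 0.1932] [0.0996 0.2652 1.8406 0.     1.0352 0.1934] [-0.1701  0.7436 -0.4673]
(array([-7.1549,  0.1162,  0.0522]), array([ 0.0257, -0.0307, 76.3242]))
```

Emit:
{"name": "carry_out", "arguments": {
  "deltas": [
    [[-0.3, 0, 0], [0, 0, 4], 0.4],
    [[-0.9, 0, 0], [0, 0, 10], 0.4],
    [[-1.5, 0.02, 0], [0, 0, 17], 0.4],
    [[-2.2, 0.03, 0], [0, 0, 24], 0.4],
    [[-2.9, 0.05, 0], [0, 0, 31], 0.4],
    [[-3.6, 0.06, 0], [0, 0, 38], 0.4],
    [[-4.3, 0.08, 0], [0, 0, 45], 0.4],
    [[-5.0, 0.09, 0], [0, 0, 52], 0.4],
    [[-5.7, 0.1, 0], [0, 0, 59], 0.4],
    [[-6.3, 0.11, 0], [0, 0, 66], 0.4],
    [[-6.8, 0.12, 0], [0, 0, 72], 0.4],
    [[-7.1, 0.12, 0.05], [0, 0, 75.5], 0.4],
    [[-7.16, 0.12, 0.05], [0, 0, 76.3], 0.4],
    [[-7.16, 0.12, 0.05], [0, 0, 76.3], 0.4],
    [[-7.16, 0.12, 0.05], [0, 0, 76.3], 0.4]
  ]
}}

```text
clock: 10.72
ee_pos: [0.4439, -0.3332, 0.1899]
orientation: [0.997, 0.073, 0.0, -0.0]
wrist_force: [0.6, -0.6, -0.6]
width: 0.0373
gripper_force: 0.0
```

```bash
python3 - <<'E'
from h import *
s,t=[robot.snapshot(n) for n in("side","top")]
cv2.imwrite("pics/side3.png",s);cv2.imwrite("pics/top3.png",t)
st=robot.read_state();print(st["ee_pos"],st["qpos"])
r=lambda im,x,y,w,h:cv2.resize(im[y:y+h,x:x+w],(400,300),interpolation=cv2.INTER_CUBIC)
cv2.imwrite("pics/c3.png",np.vstack([np.hstack([r(s,240,112,100,75),r(t,180,145,100,75)]),np.hstack([r(s,250,220,120,90),r(t,290,172,80,60)])]))
E
```

```text
[ 0.4439 -0.3334  0.19  ] [-0.728   0.3913  1.6687  0.0001  1.0816  0.6961]
```

View pics/c3.png

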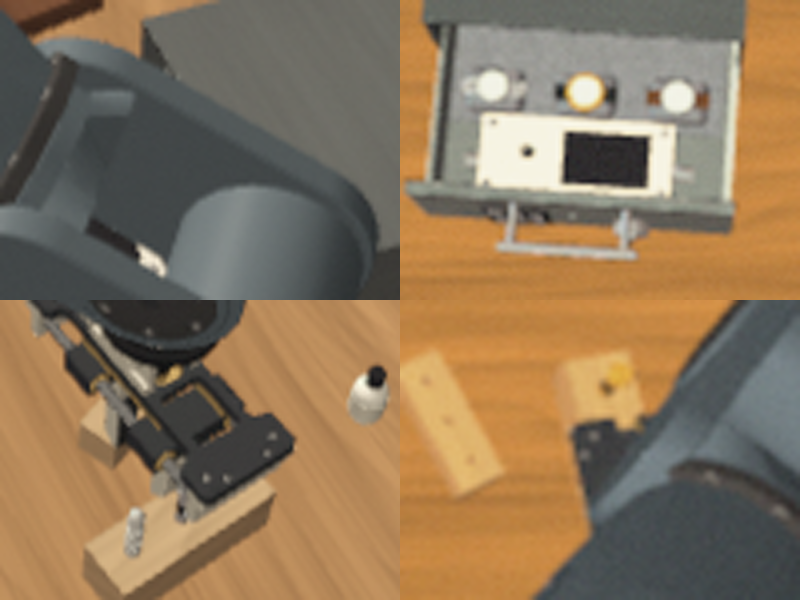

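```bash
python3 - <<'E'
from h import *
T=lambda x,y:(180+(x-400)/4-.375,145+y/4-.375)
print("hole",at_z("top",T(527,151),.085))
c=[at_z("top",T(*p),.085) for p in[(481,113),(675,125),(670,194),(477,184)]]; print("housing",*c, np.linalg.norm(c[0]-c[1]),np.linalg.norm(c[1]-c[2]))
b=[at_z("top",T(*p),.098) for p in[(498,247),(636,256)]];print("bar",*b,np.linalg.norm(b[0]-b[1]))
a=np.radians(-5.4);x=np.array([np.cos(a),np.sin(a)]);y=np.array([-x[1],x[0]])
d=b[0]-b[1];print("yaw",np.degrees(np.arctan2(-d[0],d[1])))
d=c[0]-c[1];print("yaw",np.degrees(np.arctan2(-d[0],d[1])))
m=(b[0]+b[1])/2; g=np.array([.4766,.0946]); m2=g+y*((m-g)@y)
print("pred from bar",m2, m2+.094*x+.045*y)
print(proj("side",(.444,-.333,.19)),proj("side",(.4439,-.3334,.116)),proj("side",(.4439,-.3334,.054)))
t=cv2.imread("pics/top3.png");k=t[178:187,206:217].astype(int).sum(2);print(k)
E
```

```text
hole [0.5739 0.1311]
housing [0.6118 0.174 ] [ 0.5948 -0.0078] [ 0.529  -0.0014] [0.5438 0.1778] 0.18262025908472315 0.066146499470096
bar [0.4816 0.1567] [0.4696 0.031 ] 0.12631772490981383
yaw -5.450722338349286
yaw -5.331944993267059
pred from bar [0.4765 0.0937] [0.5743 0.1297]
[292.2091 267.9792] [290.2916 283.3248] [288.8044 294.83  ]
[[715 716 716 716 716 717 715 716 715 715 715]
 [716 714 714 716 714 715 716 715 717 715 715]
 [716 717 716 716 707 687 700 715 716 715 717]
 [715 715 715 699 634 522 566 678 714 716 717]
 [717 716 716 682 512 332 266 546 697 715 715]
 [714 715 716 693 534 241 252 573 705 715 716]
 [715 716 716 709 664 592 602 688 715 716 717]
 [717 715 716 716 716 712 711 716 717 716 715]
 [716 714 716 717 715 715 715 716 716 715 716]]
```

The hole shows at top (211,182), which gives world (0.574, 0.131), within 1.5 mm of the position predicted from the gripped bar. The pin's measured position also agrees. I'll descend on the pin.

Emit:
{"name": "carry_out", "arguments": {
  "deltas": [
    [[0, 0, 0.15], [0, 0, 0], 0.4],
    [[0, 0, 0.45], [0, 0, 0], 0.4],
    [[0, 0, 0.8], [0, 0, 0], 0.4],
    [[0, 0, 1.1], [0, 0, 0], 0.4],
    [[0, 0, 1.4], [0, 0, 0], 0.4],
    [[0, 0, 1.65], [0, 0, 0], 0.4],
    [[0, 0, 1.85], [0, 0, 0], 0.4],
    [[0, 0, 1.97], [0, 0, 0], 0.4],
    [[0, 0, 2.0], [0, 0, 0], 0.4],
    [[0, 0, 2.0], [0, 0, 0], 0.3],
    [[0, 0, 2.0], [0, 0, 0], 0.2],
    [[0, 0, 2.0], [0, 0, 0], 0.1],
    [[0, 0, 2.0], [0, 0, 0], 0.0],
    [[0, 0, 2.0], [0, 0, 0], 0.0],
    [[0, 0, 2.0], [0, 0, 0], 0.0],
    [[0, 0, 2.0], [0, 0, 0], 0.0]
  ],
  "squeeze": 40
}}

```text
clock: 12.82
ee_pos: [0.4439, -0.3342, 0.0701]
orientation: [0.997, 0.073, 0.0, 0.0]
wrist_force: [-0.4, -0.1, 5.2]
width: 0.0125
gripper_force: 40.0
```

Emit:
{"name": "carry_out", "arguments": {
  "deltas": [
    [[0, 0, -0.1], [0, 0, 0], 0.0],
    [[0, 0, -0.25], [0, 0, 0], 0.0],
    [[0, 0, -0.45], [0, 0, 0], 0.0],
    [[0, 0, -0.7], [0, 0, 0], 0.0],
    [[0, 0, -1.0], [0, 0, 0], 0.0],
    [[0, 0, -1.4], [0, 0, 0], 0.0],
    [[0, 0, -1.8], [0, 0, 0], 0.0],
    [[0, 0, -2.2], [0, 0, 0], 0.0],
    [[0, 0, -2.5], [0, 0, 0], 0.0],
    [[0, 0, -2.65], [0, 0, 0], 0.0],
    [[0, 0, -2.7], [0, 0, 0], 0.0],
    [[0, 0, -2.7], [0, 0, 0], 0.0],
    [[0, 0, -2.7], [0, 0, 0], 0.0]
  ]
}}

```text
clock: 14.45
ee_pos: [0.4435, -0.3339, 0.2312]
orientation: [0.997, 0.073, -0.0, -0.0]
wrist_force: [0.7, 0.6, -0.7]
width: 0.012
gripper_force: 40.0
```

```bash
python3 - <<'E'
from h import *
s=robot.read_state();print(s["ee_pos"],s["qpos"],s["wrist_force"],s["width"])
for yd in(-81.7,-5.4,39.6): print(yd,delta((.574,.1305,.22),yd))
E
```

```text
[ 0.4435 -0.3339  0.2312] [-0.7291  0.3479  1.6231  0.      1.1717  0.6963] [ 0.6873  0.6026 -0.6894] 0.011968742730875991
-81.7 (array([ 3.2725, -7.3425,  0.1911]), array([-0.0473,  0.0382,  0.0274]))
-5.4 (array([ 3.2725, -7.3425,  0.1911]), array([ -0.0655,   0.0009, -76.2726]))
39.6 (array([ 3.2725, -7.3425,  0.1911]), array([  -0.0685,   -0.0274, -121.2726]))
```

Emit:
{"name": "carry_out", "arguments": {
  "deltas": [
    [[0.1, -0.2, 0], [0, 0, -2], 0.0],
    [[0.25, -0.6, 0], [0, 0, -5], 0.0],
    [[0.5, -1.1, 0], [0, 0, -9], 0.0],
    [[0.75, -1.7, 0], [0, 0, -13], 0.0],
    [[1.05, -2.4, 0], [0, 0, -18], 0.0],
    [[1.35, -3.1, 0], [0, 0, -24], 0.0],
    [[1.7, -3.8, 0], [0, 0, -30], 0.0],
    [[2.0, -4.5, 0], [0, 0, -35], 0.0],
    [[2.3, -5.2, 0], [0, 0, -40], 0.0],
    [[2.6, -5.8, 0], [0, 0, -45], 0.0],
    [[2.85, -6.4, 0], [0, 0, -50], 0.0],
    [[3.1, -6.9, 0.05], [0, 0, -54], 0.0],
    [[3.22, -7.2, 0.15], [0, 0, -56], 0.0],
    [[3.27, -7.34, 0.19], [0, 0, -56.7], 0.0],
    [[3.27, -7.34, 0.19], [0, 0, -56.7], 0.0],
    [[3.27, -7.34, 0.19], [0, 0, -56.7], 0.0]
  ]
}}

```text
clock: 16.45
ee_pos: [0.574, 0.1293, 0.2206]
orientation: [0.844, 0.537, -0.0, 0.0]
wrist_force: [0.1, -0.5, -0.8]
width: 0.0126
gripper_force: 40.0
```

```bash
python3 - <<'E'
from h import *
s,t=[robot.snapshot(n) for n in("side","top")]
cv2.imwrite("pics/side4.png",s);cv2.imwrite("pics/top4.png",t)
st=robot.read_state();e=st["ee_pos"];print(e,st["qpos"],st["width"])
print("expect tip side",proj("side",e-[0,0,.064]),"hole",proj("side",(.574,.1305,.085)))
r=lambda im,x,y,w,h:cv2.resize(im[y:y+h,x:x+w],(400,300),interpolation=cv2.INTER_CUBIC)
cv2.imwrite("pics/c4.png",np.hstack([r(s,230,80,100,75),r(t,160,130,120,90)]))
E
```

```text
[0.5741 0.1294 0.2207] [ 0.1427  0.4184  1.5466 -0.0001  1.1763  0.5798] 0.011818336187854125
expect tip side [255.5931 136.5967] hole [255.4433 152.9452]
```

View pics/c4.png

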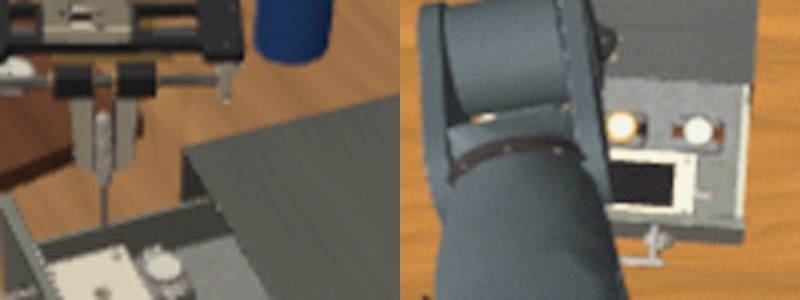

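In the side crop the tip is at (255.6,136.9), as expected, and the hole at (255.1,152.9). They line up to within about 1 mm, so I'll shift 1.4 mm and lower the pin into the hole.

Emit:
{"name": "carry_out", "arguments": {
  "deltas": [
    [[0.02, -0.01, 0.1], [0, 0, 0], 0.0],
    [[0.02, -0.01, 0.3], [0, 0, 0], 0.0],
    [[0.02, -0.01, 0.5], [0, 0, 0], 0.0],
    [[0.02, -0.01, 0.7], [0, 0, 0], 0.0],
    [[0.02, -0.01, 0.9], [0, 0, 0], 0.0],
    [[0.02, -0.01, 1.02], [0, 0, 0], 0.0],
    [[0.02, -0.01, 1.1], [0, 0, 0], 0.0],
    [[0.02, -0.01, 1.16], [0, 0, 0], 0.0],
    [[0.02, -0.01, 1.22], [0, 0, 0], 0.0],
    [[0.02, -0.01, 1.28], [0, 0, 0], 0.0],
    [[0.02, -0.01, 1.33], [0, 0, 0], 0.0],
    [[0.02, -0.01, 1.33], [0, 0, 0], 0.0]
  ]
}}

```text
clock: 18.05
ee_pos: [0.5739, 0.1315, 0.1404]
orientation: [0.843, 0.537, -0.0, -0.0]
wrist_force: [0.9, 0.5, -0.6]
width: 0.0125
gripper_force: 40.0
```

Emit:
{"name": "carry_out", "arguments": {
  "deltas": [
    [[0, 0, 0.03], [0, 0, 0], 0.0],
    [[0, 0, 0.06], [0, 0, 0], 0.0],
    [[0, 0, 0.08], [0, 0, 0], 0.0],
    [[0, 0, 0.1], [0, 0, 0], 0.0],
    [[0, 0, 0.1], [0, 0, 0], 0.0],
    [[0, 0, 0.1], [0, 0, 0], 0.0]
  ]
}}

```text
clock: 18.8
ee_pos: [0.5741, 0.1315, 0.1348]
orientation: [0.843, 0.538, 0.0, 0.0]
wrist_force: [-0.9, -0.2, 1.0]
width: 0.0118
gripper_force: 40.0
```

Emit:
{"name": "carry_out", "arguments": {
  "deltas": [
    [[0, 0, 0.02], [0, 0, 0], 0.0],
    [[0, 0, 0.04], [0, 0, 0], 0.0],
    [[0, 0, 0.05], [0, 0, 0], 0.0],
    [[0, 0, 0.05], [0, 0, 0], 0.0],
    [[0, 0, 0.05], [0, 0, 0], 0.0]
  ]
}}

```text
clock: 19.42
ee_pos: [0.5742, 0.1315, 0.1319]
orientation: [0.843, 0.538, 0.0, 0.0]
wrist_force: [-0.2, 0.3, 5.6]
width: 0.0118
gripper_force: 40.0
```

Emit:
{"name": "carry_out", "arguments": {
  "deltas": [
    [[0, 0, 0.02], [0, 0, 0], 0.0],
    [[0, 0, 0.03], [0, 0, 0], 0.0],
    [[0, 0, 0.03], [0, 0, 0], 0.0],
    [[0, 0, 0.03], [0, 0, 0], 0.0]
  ]
}}

```text
clock: 19.92
ee_pos: [0.5747, 0.1316, 0.1313]
orientation: [0.843, 0.538, 0.001, 0.0]
wrist_force: [-3.3, -0.2, 14.8]
width: 0.0126
gripper_force: 40.0
```

Emit:
{"name": "carry_out", "arguments": {
  "deltas": [
    [[-0.01, -0.015, -0.01], [0, 0, 0], 0.0],
    [[-0.01, -0.015, -0.01], [0, 0, 0], 0.0],
    [[-0.01, -0.015, -0.01], [0, 0, 0], 0.0]
  ]
}}

```text
clock: 20.3
ee_pos: [0.574, 0.1315, 0.1316]
orientation: [0.843, 0.538, 0.001, 0.001]
wrist_force: [-0.2, -0.2, 10.5]
width: 0.0124
gripper_force: 40.0
```

```bash
python3 - <<'E'
from h import *
s,t=[robot.snapshot(n) for n in("side","top")]
cv2.imwrite("pics/side5.png",s);cv2.imwrite("pics/top5.png",t)
st=robot.read_state();print(st["ee_pos"],st["wrist_force"],st["wrist_torque"],st["gripper_force"])
# drawer drift: phase correlation of handle/front patch, before vs now
for n,o,(x,y,w,h) in(("side",4,(228,125,16,45)),("top",4,(222,165,40,50)),("top",3,(222,165,40,50)),("top",3,(210,160,14,55))):
    a=cv2.imread(f"pics/{n}{o}.png",0);b=cv2.imread(f"pics/{n}5.png",0)
    print(n,o,cv2.phaseCorrelate(np.float32(a[y:y+h,x:x+w]),np.float32(b[y:y+h,x:x+w])))
r=lambda im,x,y,w,h:cv2.resize(im[y:y+h,x:x+w],(400,300),interpolation=cv2.INTER_CUBIC)
cv2.imwrite("pics/c5.png",np.vstack([np.hstack([r(s,220,95,100,75),r(t,160,130,120,90)]),np.hstack([r(cv2.imread("pics/side4.png"),220,95,100,75),r(cv2.imread("pics/top3.png"),160,130,120,90)])]))
E
```

```text
[0.5741 0.1314 0.1316] [ 0.2123 -0.3646  9.9826] [-0.065  -0.0407  0.035 ] 40.00251421239227
side 4 ((-0.08669531691338683, 0.7984904435561049), 0.9689277049567965)
top 4 ((0.1168464563097622, 0.159721352627745), 0.9114414880275726)
top 3 ((0.09404787726970554, 0.0009097601095433561), 0.8067625546455384)
top 3 ((1.266592766248829, -0.6658794529638286), 0.3794161754184299)
```

View pics/c5.png

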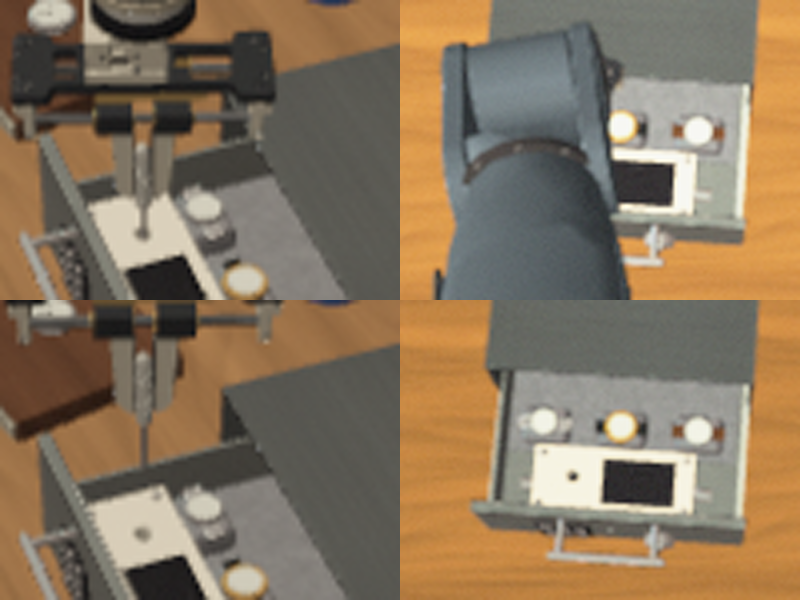

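The pin shaft stands in the hole at side crop (143,232), and the drawer looks unmoved. I'll check the drawer for sub-pixel drift before handing in.

```bash
python3 - <<'E'
from h import *
for n,o,(x,y,w,h) in(("side",4,(256,158,40,40)),("side",4,(222,150,25,50)),("top",4,(224,165,38,48)),("top",3,(228,160,34,50))):
    a=cv2.imread(f"pics/{n}{o}.png",0);b=cv2.imread(f"pics/{n}5.png",0)
    T=b[y+4:y+h-4,x+4:x+w-4]; R=cv2.matchTemplate(cv2.resize(a[y:y+h,x:x+w],None,fx=5,fy=5,interpolation=3),cv2.resize(T,None,fx=5,fy=5,interpolation=3),5)
    _,v,_,l=cv2.minMaxLoc(R);print(n,o,(np.array(l)-20)/5,round(v,3))
E
```

```text
side 4 [0. 0.] 0.997
side 4 [0. 0.] 0.986
top 4 [0. 0.] 0.993
top 3 [0. 0.] 0.991
```

```bash
python3 -c "
from rig import robot
print(robot.hand_in())"
```

```text
the job is handed in; nothing more can be done
None
```

I handed the job in at about 20 s: the drawer is out at its stop, and the gripper still holds the reset pin with the button pressed fully down at about 10 N; the simulator returned no verdict.

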